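# Fit the missing sprung roller into the take-off roller bed

## Task

Fit the loose roller into the empty place of the roller bed. Start its long sprung pin in the recess of one rail while the short end is still up above the opposite rail, push against the spring until the short end can swing down inside that rail, then let the spring slide the short pin into its recess and let go. Be gentle: never force the roller against the bed, and leave the other things on the bench where they are.

Things in the scene. Friction and masses are not known exactly. Their poses are not given: they have to be found in the camera images.
- bed: Aluminium roller bed on screw feet, its underside 4 to 14 above the bench; origin at the centre of its underside, x across it (away from robot), y along it, z up. Two rails along y, 250 long, 16 thick, 75 high, inner faces 163 apart (x = -81.5, +81.5). Open between them but for tie bars (26 high) at y = -112, +112. Roller places at y = -80, 0, +80: two hold fitted rollers, one, varying, is empty.
- empty: The empty place (an unseen frame): origin midway between its two recesses, on their common axis, 65 above the bed's underside, 10 below the rails' top edges; axes as the bed's. Each rail's inner face has here one blind round recess: 11 diameter, 8 deep, square-edged. The roller must be tilted 11 to 15 degrees, its short end up, to enter. The rails are not to be loaded with more than 20 N.
- far_recess (a point): Centre of the floor (blind end) of the empty place's recess in the far rail: 89.5 along +x of empty. The mouth is 8 nearer. The neighbouring fitted rollers, like the loose one, lie on axes 80 apart along the bed and stand 81 above its underside.
- near_recess (a point): Centre of the floor of the empty place's recess in the rail nearer the robot: 89.5 along -x of empty. The mouth is 8 nearer to the middle.
- roller: Loose roller, 0.25 to 0.4 kg, lying on the bench at the robot's right: aluminium tube 32 diameter, 150 long; origin at the tube's centre, on its axis; x runs along the axis to the sprung end. At +x a sprung steel pin stands out 24 when free, at -x a short fixed pin stands out 10; both 8 diameter with 1.5 chamfered noses. Either end may go to either rail. It rolls if pushed sideways.
- spring_tip (a point): Tip of the sprung pin, on the roller's axis: 99 along +x of roller when free, 83 when pushed in to its stop. The spring pushes with 3 N when free, 5 N with the roller home (5 mm in), 9.4 N at the stop (16 mm in). With this tip on its recess floor, the short pin passes inside the other rail only when pushed in over 13 mm; while tilted, the tube meets the rail at about 14 mm in.
- fixed_tip (a point): Tip of the short fixed pin, on the roller's axis: 85 along -x of roller.
- ink_jar: Black ink jar, 72 diameter, 95 high, beyond the roller bed's right end; bystander.
- ink_jar2: Blue ink jar, 72 diameter, 95 high, at the right; bystander.
- tub: White open mixing tub, 110 diameter, 75 high, at the right; bystander.
- tape: Roll of brown tape lying flat, 96 diameter, 36 high, in front of the roller and the bed; bystander.
- squeegee: Wooden squeegee with a rubber blade, 240 long, 24 high, lying beyond the bed; bystander.
- spatula: Ink spatula, about 260 long, lying beyond the loose roller; bystander.
- parts_bin: Clear open bin 160 x 110 x 70 high, left of the bed; bystander.
Not all that is in view belongs to the job. What is shaped like the roller but pink or turquoise is not meant.

How it is judged:
By the outcome, as a careful person would: the job done as asked, in the order asked, and still so for the second after the job is handed in, with the robot touching nothing.
It also fails if it takes over 62 s, if anything falls off the work surface, if the arm or the gripper's body presses on something with over 40 N, if the wrist force passes 120 N, or if a joint passes its speed limit or range.

## Robot

A 7-joint arm with a two-finger parallel gripper is mounted at the origin on the work surface. World frame = base frame: x ahead of the robot, y to its left, z up, the work surface at z = 0. Lengths are in m, angles in degrees, forces in N, time in s.
With the tool pointing down it reaches from about 0.4 to 0.925 m from the base axis. Payload 4.1 kg.
Tool frame: the origin (TCP) lies midway between the tips of the shut fingers; the grasp point (between the pads) lies 19 mm behind it (r.grip_depth is the distance from the TCP to the grasp point, in m); z points along the fingers, y is the line along which they close (so a half turn about z gives the same grasp; the last joint's range is limited). The gripper opens to 85 mm and grips with 20 to 120 N. Pads are 22 mm wide; open, the fingers measure 114 mm over their backs; the gripper's body (76 mm by 85 mm) begins 54 mm behind the grasp point. The pads swing forward as they close: fully open they stand 13 mm farther back than shut.
Start: joints at [61.937, 22.827, 2.584, 88.041, -1.071, 69.15, -2.905], TCP at [0.248, -0.601, 0.231] pointing down, gripper open.
Joint ranges: [-161.44, 161.44], [-28.35, 127.94], [-78.24, 83.42], [0, 140.83], [-78.03, 258.03], [13.02, 114.36], [-168.23, 168.23]. Speed limits (degrees/s): [147.25, 147.25, 180, 180, 180, 180, 180].

## Interface

Orientations are given as a 3x3 rotation matrix whose columns are the frame's x, y, z axes.
In Python, from plant import r, cams, job gives the robot as it stands.
- The arm moves only by the shell command python3 -m creep 'ROWS' [FORCE]. ROWS is JSON, a list of rows, each a list of 7 numbers: the opening, from -1 (shut) to 1 (fully open), then the shift along the tool's x, y, z as a fraction of full scale, then the turn, a rotation vector about the tool's x, y, z as a fraction of full scale. In form: [[gripper, dx, dy, dz, ax, ay, az], ...]. A call has 1 to 8 rows; each row is the pose to reach, as a shift and turn from the pose commanded when the call began, along the tool's axes at that moment; what a row does not reach only later rows make up. Full scale, the value 1, is 0.25 m for a shift and 1.5 rad for a turn. A row lasts 1/12 s, in which the tool goes at most 41.7 mm and 7.16 degrees, less where a joint would pass 70% of its speed; a pose out of reach is approached as far as the arm can. A call with a number of a shift or a turn outside -1 to 1 is refused whole. A call with a gripper value outside its range is refused whole. The fingers move at their own pace and stop on an object; FORCE is the grip in N (left out, the last holds). Time passes only in rows, so rows that repeat a pose let the fingers close. It gives the time, the measured TCP pose, the force, the opening and the grip force at its end, in the units of the state.
- r.state(): the state, without advancing time (a new reading comes with each control period).
- cams.grab_frame(name): name is "scene" or "top" or "wrist"; returns the picture (420x560x3 uint8, red, green, blue); there is no depth.
- cams.camera_model(name): a dict with "intrinsics" (3x3 intrinsics, pixels), "T" (4x4, takes a point from camera to world coordinates). Camera axes: x right, y down, z forward; pixel columns grow to the right and rows downward; lengths in m; the calibration is good to about 2 mm. A picture is of the moment at which its call begins: read the wrist's pose just before it. camera_model takes no time and is no camera call; for the wrist camera it gives the pose at the moment of the call.
- job.finish_job(): hands the job in; it is judged then, once.
The state is a dict: "time": time; "joint_pos": joint angles; "joint_vel": joint speeds; "joint_torque": joint torques, N m; "tcp_pos": TCP position; "ee_rot": TCP orientation; "force": force on the tool from outside, world axes, zero at the start; "wrist_torque": the same for the moment, N m; "finger_gap": finger opening in m; "grip_force": force on a finger pad.
Only numpy, scipy, OpenCV 4.12 (cv2) and the standard library are available. Lean on these libraries where they do the work, as an engineer would, in place of code of your own. Each camera call takes 0.05 s, during which the arm holds its last target. There are 200 camera calls.

## Working session

There is one attempt and no reset: what is moved stays moved. The work goes in short steps, Python scripts to look and compute and a shell command to move; the robot and the scene stay as the last step left them, time stands still between calls to the robot, and variables do not carry over. Pictures are saved under pics/ and viewed, at most 11 in all, crops included, and the job is handed in when it is done.

```bash
mkdir -p pics; ls; python3 - <<'E'
from plant import r,cams
import cv2,numpy as np
s=r.state(); print(s['tcp_pos'],np.round(s['ee_rot'],3).tolist(),s['finger_gap'],s['force'],r.grip_depth)
for n in("top","scene"):
    im=cams.grab_frame(n); cv2.imwrite(f"pics/{n}0.png",cv2.resize(im[...,::-1],(800,600),interpolation=cv2.INTER_CUBIC))
    cv2.imwrite(f"pics/raw_{n}0.png",im[...,::-1])
    m=cams.camera_model(n); print(n,np.round(m['intrinsics'],1).tolist(),np.round(m['T'],3).tolist())
E
```

```text
pics
[ 0.24735084 -0.60038763  0.23023716] [[0.925, 0.381, -0.001], [0.381, -0.925, 0.002], [-0.0, -0.002, -1.0]] 0.08545478020481541 [ 0.07454899  0.26480164 -0.47008805] 0.0187
top [[449.7, 0.0, 276.5], [0.0, 449.7, 207.2], [0.0, 0.0, 1.0]] [[0.062, -0.973, 0.221, 0.226], [-0.998, -0.061, 0.009, -0.016], [0.005, -0.221, -0.975, 1.386], [0.0, 0.0, 0.0, 1.0]]
scene [[487.6, 0.0, 282.3], [0.0, 487.6, 204.8], [0.0, 0.0, 1.0]] [[0.476, 0.696, -0.538, 1.253], [0.879, -0.377, 0.291, -0.4], [-0.0, -0.611, -0.791, 1.183], [0.0, 0.0, 0.0, 1.0]]
```

View pics/top0.png

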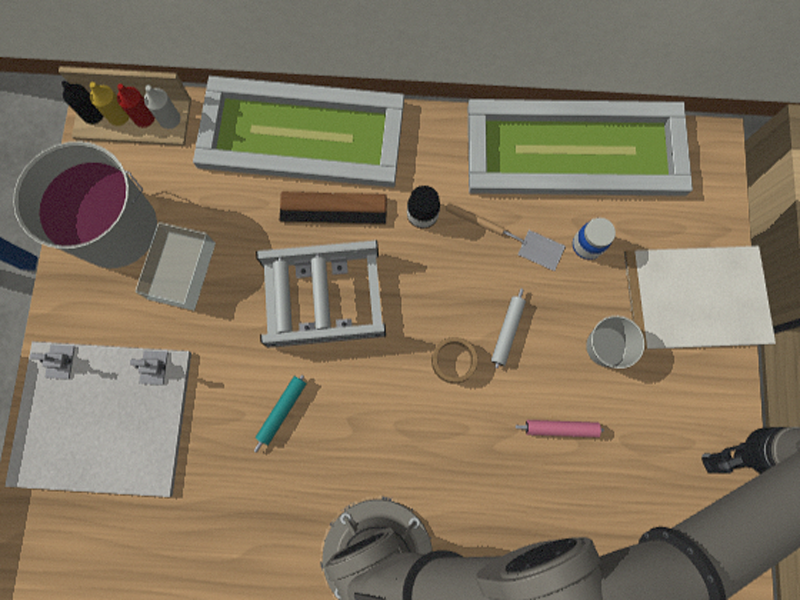

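View pics/scene0.png

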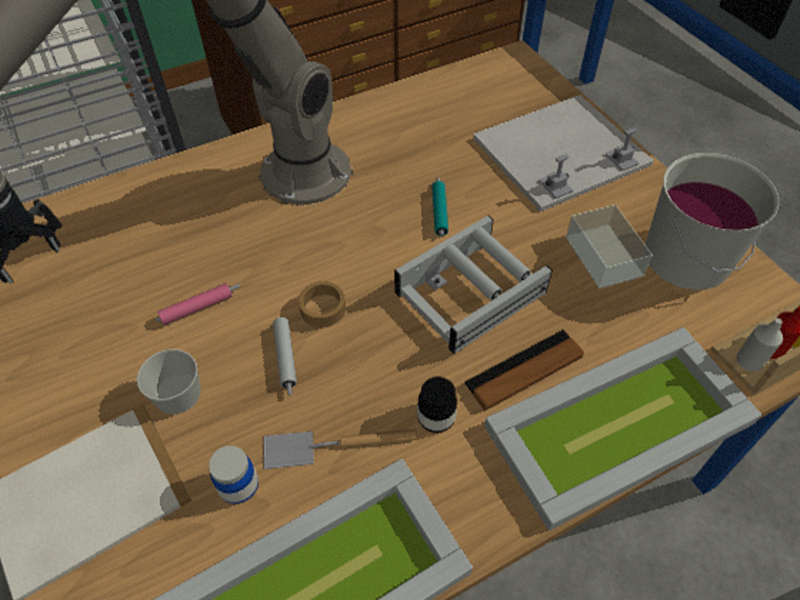

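Top view candidates (800 px): grey roller (510,328), pink (565,429), turquoise (281,413), fitted rollers (282,297) and (320,292). By description, I choose the grey loose one. The empty place is the bed's right end (352,290). I'll check with one close crop.

```bash
python3 - <<'E'
import cv2,numpy as np
t=cv2.imread("pics/raw_top0.png")
a=cv2.resize(t[195:265,335:380],None,fx=8,fy=8,interpolation=cv2.INTER_CUBIC)   # 360x560
b=cv2.resize(t[163:248,175:275],None,fx=4.3,fy=4.3,interpolation=cv2.INTER_CUBIC)
o=np.zeros((560,800,3),np.uint8);o[:a.shape[0],:360]=a;o[:b.shape[0],365:365+b.shape[1]]=b
cv2.imwrite("pics/crop1.png",o)
E
```

```text
(no output)
```

View pics/crop1.png

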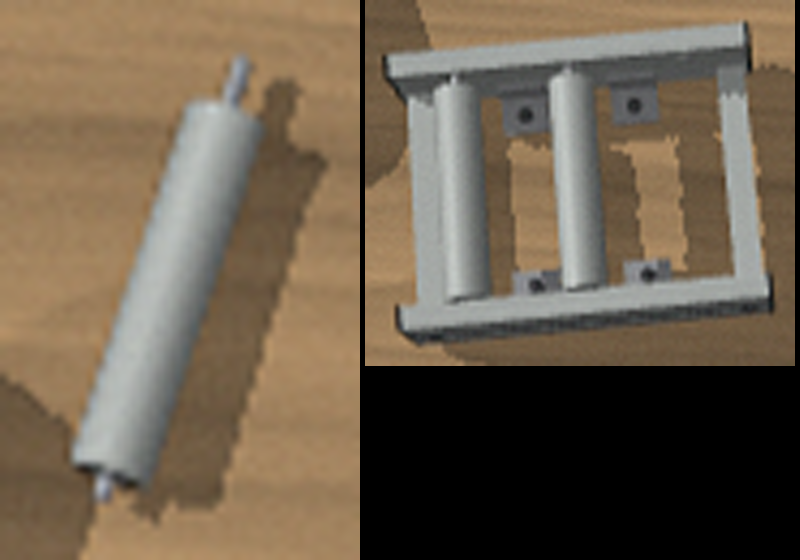

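The crop shows the grey roller: long pin up at crop (240,60), short pin at (102,500), so its sprung end points away from the robot. The bed's empty place is at the right; rail top corners are near (746,25)/(746,44) and (770,275).

```bash
cat > h.py <<'E'
import numpy as np,cv2
from plant import r,cams
def ray(m,u,v):
    d=m['T'][:3,:3]@np.linalg.inv(m['intrinsics'])@[u,v,1]; return m['T'][:3,3],d
def onz(m,u,v,z):
    o,d=ray(m,u,v); return o+d*(z-o[2])/d[2]
def proj(m,p):
    T=np.array(m['T']); q=T[:3,:3].T@(np.asarray(p)-T[:3,3]); w=np.array(m['intrinsics'])@q; return w[:2]/w[2]
def save(name,fn,box=None,f=800/560):
    m=cams.camera_model(name); im=cams.grab_frame(name)[...,::-1]
    cv2.imwrite("pics/raw_"+fn,im); np.savez("pics/"+fn+".npz",**{k:np.array(v) for k,v in m.items()})
    if box: im=im[box[1]:box[3],box[0]:box[2]]
    cv2.imwrite("pics/"+fn,cv2.resize(im,None,fx=f,fy=f,interpolation=cv2.INTER_CUBIC)); return m
def delta(p,R):
    """rows units for target TCP p, rotation R from the present pose"""
    from scipy.spatial.transform import Rotation as Q
    s=r.state(); R0=np.array(s['ee_rot']); d=R0.T@(np.array(p)-s['tcp_pos'])
    w=Q.from_matrix(R0.T@R).as_rotvec(); return np.round(d/.25,4),np.round(w/1.5,4)
E
python3 - <<'E'
from h import *
m=cams.camera_model("top")
L=lambda x,y:(335+x/8,195+y/8); B=lambda x,y:(175+(x-365)/4.3,163+y/4.3)
a=onz(m,*L(240,60),.016);b=onz(m,*L(102,500),.016);d=(a-b)
print("roller",a,b,np.linalg.norm(d),np.degrees(np.arctan2(d[1],d[0])), "centre",a-(d/np.linalg.norm(d))*.099)
z=.084
for n,p in dict(fl=(385,58),fr=(746,25),fri=(746,44),nl=(402,305),nr=(770,275),fli=(392,78)).items(): print(n,onz(m,*B(*p),z))
print("roller ends mid", onz(m,*B(453,82),.09),onz(m,*B(465,298),.09),onz(m,*B(570,68),.09),onz(m,*B(585,288),.09))
E
```

```text
roller [ 0.5696481  -0.27882031  0.016     ] [ 0.39383314 -0.22944657  0.016     ] 0.18261617614537895 -15.68622101156278 centre [ 0.47433518 -0.25205378  0.016     ]
fl [0.59799755 0.29347035 0.084     ]
fr [0.63814587 0.04278052 0.084     ]
fri [0.62422437 0.04182879 0.084     ]
nl [0.4245188  0.26278694 0.084     ]
nr [0.46091297 0.0142235  0.084     ]
fli [0.58382086 0.28700109 0.084     ]
roller ends mid [0.58197843 0.24300261 0.09      ] [0.43105921 0.2194304  0.09      ] [0.59721662 0.16274517 0.09      ] [0.44300836 0.13886468 0.09      ]
```

```bash
python3 - <<'E'
from h import *
from scipy.spatial.transform import Rotation as Q
a=np.radians(-15.7);R=np.array([[np.cos(a),np.sin(a),0],[np.sin(a),-np.cos(a),0],[0,0,-1]])
print(delta([.474,-.252,.15],R))
E
```

```text
(array([ 1.3691, -0.9426,  0.323 ]), array([-0.0011,  0.0005,  0.4433]))
```

```bash
python3 -m creep '[[0.4,1,-0.69,0.236,0,0,0.443],[0.4,1,-0.69,0.236,0,0,0.443],[0.4,1,-0.69,0.236,0,0,0.443],[0.4,1,-0.69,0.236,0,0,0.443],[0.4,1,-0.69,0.236,0,0,0.443],[0.4,1,-0.69,0.236,0,0,0.443],[0.4,1,-0.69,0.236,0,0,0.443],[0.4,1,-0.69,0.236,0,0,0.443]]' 50; python3 - <<'E'
from h import *
a=np.radians(-15.7);R=np.array([[np.cos(a),np.sin(a),0],[np.sin(a),-np.cos(a),0],[0,0,-1]])
print(delta([.474,-.252,.15],R))
E
```

```text
time: 0.77
tcp_pos: [0.4154, -0.3406, 0.1711]
ee_rot: [[0.964, -0.265, -0.0], [-0.265, -0.964, 0.003], [-0.001, -0.003, -1.0]]
force: [0.2, -0.1, -0.2]
finger_gap: 0.0595
grip_force: 0.0
(array([ 0.1321, -0.4037,  0.0856]), array([-0.0021,  0.0008,  0.004 ]))
```

```bash
python3 -m creep '[[0.4,0.132,-0.404,0.085,0,0,0],[0.4,0.132,-0.404,0.085,0,0,0],[0.4,0.132,-0.404,0.085,0,0,0],[0.4,0.132,-0.404,0.085,0,0,0],[0.4,0.132,-0.404,0.085,0,0,0]]' ; python3 - <<'E'
from h import *
save("wrist","w1.png"); print(np.round(cams.camera_model("wrist")['T'],3).tolist())
E
```

```text
time: 1.18
tcp_pos: [0.4726, -0.256, 0.1504]
ee_rot: [[0.964, -0.266, -0.001], [-0.266, -0.964, 0.001], [-0.001, -0.0, -1.0]]
force: [-0.1, -0.2, -0.2]
finger_gap: 0.0597
grip_force: 0.0
[[-0.271, -0.923, -0.275, 0.541], [-0.963, 0.26, 0.077, -0.278], [0.001, 0.285, -0.958, 0.294], [0.0, 0.0, 0.0, 1.0]]
```

View pics/w1.png

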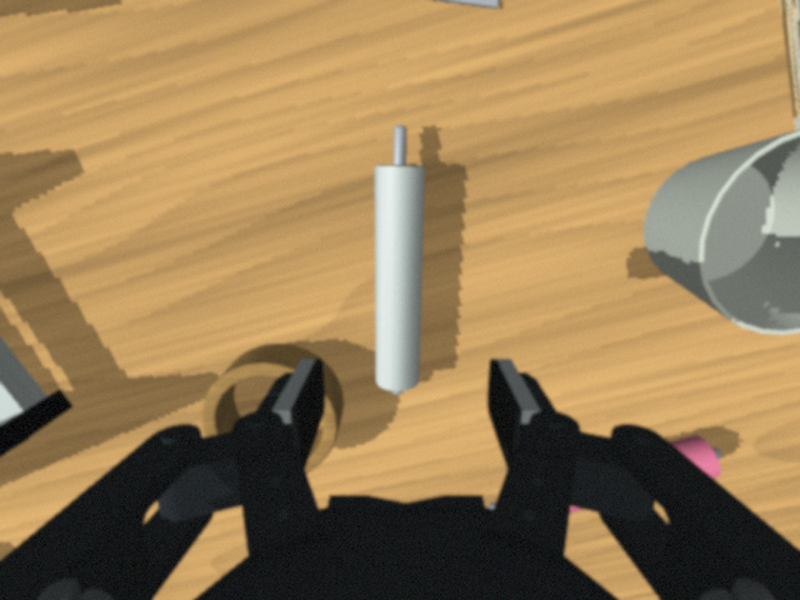

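The wrist view shows the grey roller with its long pin tip at (400,127), tube ends at y=167 and 388, and the tape at lower left (275,410), clear of the fingers.

```bash
python3 - <<'E'
from h import *
m=np.load("pics/w1.png.npz");k=.7
print(m['intrinsics'])
t=onz(m,400*k,127*k,.016);a=onz(m,400*k,166*k,.024);b=onz(m,397*k,389*k,.016)
d=a[:2]-b[:2];print(t,a,b,np.linalg.norm(d),np.degrees(np.arctan2(d[1],d[0])))
e1=t-onz(m,397.5*k,389*k,.016);u=e1/np.linalg.norm(e1);c=t-u*.099;h=np.degrees(np.arctan2(u[1],u[0]));print(c,h, 'tip-to-bottom',np.linalg.norm(e1))
a=np.radians(h);R=np.array([[np.cos(a),np.sin(a),0],[np.sin(a),-np.cos(a),0],[0,0,-1]])
print(delta([c[0],c[1],.003],R))
E
```

```text
[[292.39112533   0.         283.85685554]
 [  0.         292.39112533 208.92786283]
 [  0.           0.           1.        ]]
[ 0.5695618  -0.27963853  0.016     ] [ 0.54729485 -0.27347935  0.024     ] [ 0.39641235 -0.22859213  0.016     ] 0.15741789497793648 -16.56762627507462
[ 0.47454521 -0.25183839  0.016     ] -16.308527319832308 tip-to-bottom 0.18051156267085944
(array([ 0.0047, -0.027 ,  0.5908]), array([0.0004, 0.0006, 0.0079]))
```

```bash
python3 -m creep '[[0.4,0,0,0.3,0,0,0],[0.4,0,0,0.3,0,0,0],[0.4,0,0,0.3,0,0,0],[0.4,0,0,0.3,0,0,0],[0.4,0,0,0.3,0,0,0],[0.4,0,0,0.3,0,0,0]]' ; python3 - <<'E'
from h import *
a=np.radians(-16);R=np.array([[np.cos(a),np.sin(a),0],[np.sin(a),-np.cos(a),0],[0,0,-1]])
print(delta([.4745,-.2519,.003],R),r.state()['tcp_pos'])
E
```

```text
time: 1.73
tcp_pos: [0.4736, -0.2595, 0.0784]
ee_rot: [[0.962, -0.271, 0.004], [-0.271, -0.962, -0.002], [0.004, 0.001, -1.0]]
force: [0.1, -0.0, 1.4]
finger_gap: 0.0597
grip_force: 0.0
(array([-0.0059, -0.0306,  0.3014]), array([ 0.0007, -0.0029,  0.0029])) [ 0.47355616 -0.25950473  0.07836188]
```

```bash
python3 -m creep '[[0.4,0,-0.03,0.15,0,0,0],[0.4,0,-0.03,0.22,0,0,0],[0.4,0,-0.03,0.26,0,0,0],[0.4,0,-0.03,0.28,0,0,0],[0.4,0,-0.03,0.295,0,0,0],[0.4,0,-0.03,0.3,0,0,0],[0.4,0,-0.03,0.3,0,0,0]]'; python3 -m creep '[[-0.3,0,0,0,0,0,0],[-0.3,0,0,0,0,0,0],[-0.3,0,0,0,0,0,0],[-1,0,0,0,0,0,0],[-1,0,0,0,0,0,0],[-1,0,0,0,0,0,0]]' 50
```

```text
time: 2.32
tcp_pos: [0.4749, -0.2514, 0.002]
ee_rot: [[0.963, -0.271, 0.002], [-0.271, -0.963, -0.001], [0.002, 0.001, -1.0]]
force: [0.2, 0.1, 0.6]
finger_gap: 0.0595
grip_force: 0.0
time: 2.82
tcp_pos: [0.4747, -0.2512, 0.0021]
ee_rot: [[0.963, -0.271, 0.001], [-0.271, -0.963, -0.001], [0.001, 0.0, -1.0]]
force: [-1.0, -0.1, 6.3]
finger_gap: 0.0305
grip_force: 48.9
```

```bash
python3 -m creep '[[-1,0,0,-0.05,0,0,0],[-1,0,0,-0.2,0,0,0],[-1,0,0,-0.36,0,0,0],[-1,0,0,-0.52,0,0,0],[-1,0,0,-0.66,0,0,0],[-1,0,0,-0.74,0,0,0],[-1,0,0,-0.74,0,0,0]]'; python3 - <<'E'
from h import *
a=np.radians(9);R=np.array([[np.cos(a),np.sin(a),0],[np.sin(a),-np.cos(a),0],[0,0,-1]])
print(delta([.49,.065,.2],R),r.state()['force'])
E
```

```text
time: 3.4
tcp_pos: [0.477, -0.2521, 0.191]
ee_rot: [[0.963, -0.27, 0.009], [-0.27, -0.963, -0.004], [0.01, 0.002, -1.0]]
force: [0.6, 0.4, -3.7]
finger_gap: 0.0304
grip_force: 50.6
(array([-0.2922, -1.2351, -0.041 ]), array([ 0.0024, -0.0061, -0.2872])) [ 0.58695369  0.40428032 -3.65086149]
```

```bash
python3 -m creep '[[-1,-0.03,-0.1,-0.03,0,0,-0.05],[-1,-0.07,-0.25,-0.03,0,0,-0.1],[-1,-0.1,-0.41,-0.03,0,0,-0.16],[-1,-0.14,-0.57,-0.03,0,0,-0.22],[-1,-0.17,-0.73,-0.03,0,0,-0.28],[-1,-0.2,-0.88,-0.03,0,0,-0.287],[-1,-0.23,-0.98,-0.03,0,0,-0.287],[-1,-0.23,-0.98,-0.03,0,0,-0.287]]'; python3 -m creep '[[-1,-0.1,-0.12,-0.02,0,0,0],[-1,-0.17,-0.21,-0.02,0,0,0],[-1,-0.17,-0.21,-0.02,0,0,0],[-1,-0.17,-0.21,-0.02,0,0,0]]'; python3 - <<'E'
from h import *
save("wrist","w2.png"); s=r.state();print(s['tcp_pos'],np.round(s['ee_rot'],3).tolist(),s['force'])
E
```

```text
time: 4.07
tcp_pos: [0.4833, 0.0085, 0.1917]
ee_rot: [[0.986, 0.167, -0.003], [0.167, -0.986, 0.004], [-0.003, -0.005, -1.0]]
force: [-0.4, 0.7, -3.1]
finger_gap: 0.0305
grip_force: 50.7
time: 4.4
tcp_pos: [0.4327, 0.0464, 0.1968]
ee_rot: [[0.987, 0.159, -0.003], [0.159, -0.987, -0.001], [-0.003, 0.001, -1.0]]
force: [0.5, -0.5, -3.1]
finger_gap: 0.0303
grip_force: 50.9
[0.43378528 0.0454382  0.19721234] [[0.988, 0.157, -0.002], [0.157, -0.988, -0.001], [-0.002, 0.001, -1.0]] [ 0.02738074  0.28155092 -2.97255332]
```

View pics/w2.png

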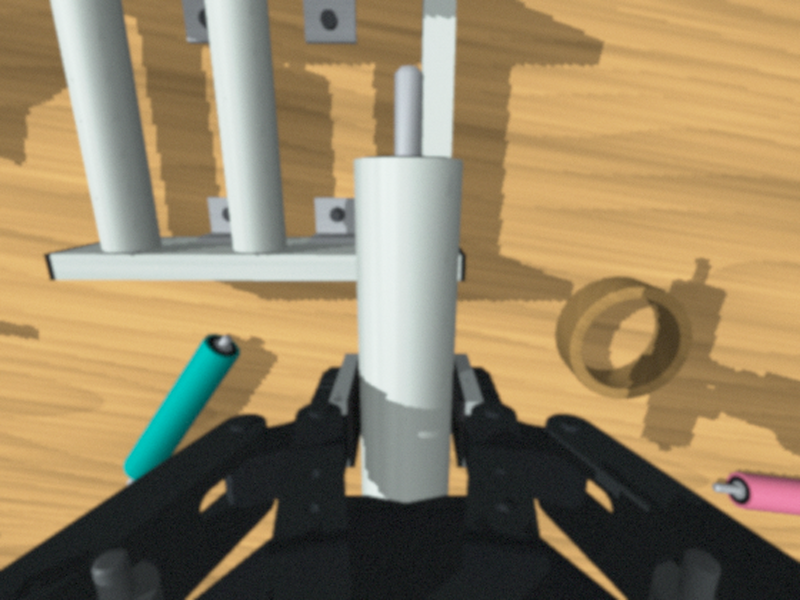

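The view shows the near rail's top edge running from (52,279) to (464,280), parallel to the image rows so the heading is right. The pin tip is at (408,68), and fitted rollers meet the rail at (131,248) and (259,248).

```bash
python3 - <<'E'
from h import *
m=np.load("pics/w2.png.npz");k=.7
s=r.state();R=np.array(s['ee_rot']);p=np.array(s['tcp_pos'])
for z in(.075,.079,.083,.087,.091):
    a=onz(m,51*k,279*k,z);b=onz(m,464*k,280*k,z);print(z,a,b,np.linalg.norm(a-b))
    print('   back',onz(m,464*k,252*k,z))
t=onz(m,408*k,67*k,.1972+.0139);print("tip tool",R.T@(t-p))
for v in(157,300,): 
    e=onz(m,407*k,v*k,.1972+.0139);print("axis tool",R.T@(e-p))
# neighbour roller tube end near and its top line
print(onz(m,259*k,248*k,.09),onz(m,131*k,248*k,.09))
# tube width at v=157 (top end)
print(onz(m,461*k,157*k,.211)-onz(m,355*k,157*k,.211))
E
```

```text
0.075 [0.40199786 0.27562462 0.075     ] [0.44387648 0.0093442  0.075     ] 0.26955348465308515
   back [0.46200552 0.01299553 0.075     ]
0.079 [0.40353551 0.27233269 0.079     ] [0.44478155 0.01007445 0.079     ] 0.26548186166392257
   back [0.46263675 0.01367063 0.079     ]
0.083 [0.40507316 0.26904075 0.083     ] [0.44568662 0.0108047  0.083     ] 0.26141023867476
   back [0.46326798 0.01434572 0.083     ]
0.087 [0.40661081 0.26574882 0.087     ] [0.44659168 0.01153495 0.087     ] 0.25733861568559724
   back [0.46389921 0.01502082 0.087     ]
0.091 [0.40814845 0.26245688 0.091     ] [0.44749675 0.01226519 0.091     ] 0.2532669926964347
   back [0.46453044 0.01569591 0.091     ]
tip tool [ 0.09910942 -0.00039618 -0.01409427]
axis tool [ 0.07557901 -0.00062807 -0.01404544]
axis tool [ 0.03193298 -0.0005465  -0.01395453]
[0.44726544 0.13797282 0.09      ] [0.43509481 0.21410996 0.09      ]
[ 0.00489187 -0.03059174  0.        ]
```

```bash
python3 -m creep '[[-1,0.1,0,0,0,0,0],[-1,0.2,0,0,0,0,0],[-1,0.3,0,0,0,0,0],[-1,0.32,0,0,0,0,0],[-1,0.32,0,0,0,0,0],[-1,0.32,0,0,0,0,0],[-1,0.32,0,0,0,0,0]]'; python3 - <<'E'
from h import *
save("wrist","w3.png"); s=r.state();print(s['tcp_pos'],np.round(s['ee_rot'],3).tolist(),s['force'])
E
```

```text
time: 5.03
tcp_pos: [0.5127, 0.0574, 0.1977]
ee_rot: [[0.988, 0.155, -0.002], [0.155, -0.988, -0.001], [-0.002, 0.0, -1.0]]
force: [-0.4, -0.4, -3.5]
finger_gap: 0.0306
grip_force: 50.8
[0.51268783 0.05762284 0.19794566] [[0.988, 0.155, -0.002], [0.155, -0.988, -0.001], [-0.002, 0.0, -1.0]] [-0.48622921  0.58075874 -3.45012008]
```

View pics/w3.png

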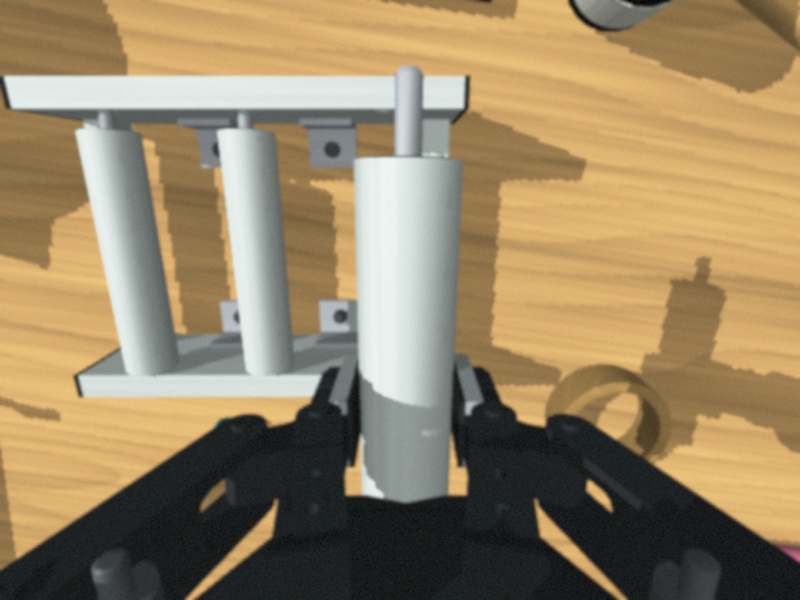

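Both rails are visible here. The far rail's top spans rows 76–110 and the near rail's top rows 374–396, with the right end at x≈467. The fitted rollers' tubes sit at (248,130) and (108,130) at the far end.

```bash
python3 - <<'E'
from h import *
g={}
for n in("w2","w3"): g[n]=cv2.cvtColor(cv2.imread(f"pics/raw_{n}.png"),cv2.COLOR_BGR2GRAY).astype(int)
w3=g["w3"];w2=g["w2"]
for c in(90,210,250): print("w3 far col",c,w3[48:92,c].tolist())
for c in(140,216): print("w3 near col",c,w3[228:284,c].tolist())
for c in(60,120,215): print("w2 near col",c,w2[160:204,c].tolist())
print("w3 row65 right",w3[65,310:340].tolist(),"left",w3[65,0:16].tolist())
print("w3 row 270 left",w3[270,46:70].tolist())
print("w2 row 187 left",w2[187,28:50].tolist(),"right",w2[187,310:336].tolist())
print("w3 row100",w3[100,145:205].tolist());print("w3 row 240",w3[240,165:212].tolist())
E
```

```text
w3 far col 90 [174, 179, 180, 183, 197, 216, 230, 233, 233, 233, 234, 232, 230, 231, 230, 231, 230, 231, 231, 229, 229, 230, 232, 232, 235, 234, 227, 202, 151, 106, 91, 90, 92, 90, 89, 93, 90, 91, 89, 94, 91, 97, 95, 99]
w3 far col 210 [182, 179, 176, 180, 191, 213, 225, 228, 229, 229, 229, 230, 231, 231, 231, 231, 230, 230, 229, 226, 225, 225, 227, 228, 229, 229, 223, 197, 150, 111, 95, 87, 94, 95, 106, 116, 125, 127, 122, 121, 119, 121, 119, 125]
w3 far col 250 [175, 175, 177, 182, 194, 215, 223, 227, 225, 226, 228, 229, 228, 228, 229, 230, 230, 230, 228, 226, 224, 226, 226, 227, 229, 227, 220, 193, 148, 109, 93, 91, 93, 91, 91, 95, 95, 97, 105, 114, 114, 117, 119, 122]
w3 near col 140 [117, 118, 116, 117, 119, 120, 121, 131, 140, 140, 143, 145, 144, 144, 138, 131, 120, 117, 113, 111, 111, 110, 111, 108, 112, 106, 112, 117, 129, 138, 143, 142, 145, 152, 183, 209, 220, 222, 221, 221, 218, 222, 224, 224, 222, 222, 223, 221, 216, 210, 200, 194, 193, 193, 191, 193]
w3 near col 216 [126, 126, 123, 126, 126, 122, 122, 132, 139, 142, 147, 143, 144, 144, 139, 127, 119, 109, 110, 111, 112, 
[... 1378 characters left out ...]
, 221, 220] right [138, 135, 134, 129, 127, 125, 123, 117, 116, 124, 152, 173, 147, 92, 54, 63, 98, 111, 120, 119, 117, 118, 115, 117, 117, 118]
w3 row100 [125, 126, 122, 119, 108, 91, 93, 132, 193, 226, 232, 233, 234, 236, 237, 238, 238, 236, 235, 231, 229, 226, 223, 220, 216, 210, 207, 201, 195, 190, 184, 178, 172, 163, 160, 153, 148, 141, 136, 130, 130, 123, 118, 114, 112, 108, 103, 107, 108, 116, 117, 119, 121, 119, 121, 123, 126, 126, 125, 123]
w3 row 240 [114, 115, 115, 126, 162, 212, 229, 233, 234, 233, 233, 233, 230, 225, 224, 221, 220, 214, 207, 200, 193, 185, 180, 172, 167, 158, 154, 147, 144, 138, 134, 126, 125, 120, 114, 114, 109, 105, 101, 111, 128, 142, 144, 144, 145, 143, 143]
```

```bash
cat > fit.py <<'E'
from h import *
from scipy.optimize import least_squares
M={n:np.load(f"pics/{n}.png.npz") for n in("w2","w3")}
M={n:dict(intrinsics=m['intrinsics'],T=m['T']) for n,m in M.items()}
# lines: img, bed x, list of (col,row)
Ls=[("w3",.0975,[(90,52.5),(250,52.6)]),("w3",.0815,[(90,75.8),(250,75.8)]),("w3",-.0815,[(140,262.),(216,262.)]),
    ("w3",-.0975,[(140,277.3),(216,277.4)]),("w2",-.0815,[(60,177.3),(120,177.2),(215,177.3)]),("w2",-.0975,[(60,196.1),(215,196.2)])]
def toworld(q,p):
    c,s=np.cos(q[2]),np.sin(q[2]); return np.array([q[0]+c*p[0]-s*p[1],q[1]+s*p[0]+c*p[1],q[3]+p[2]])
def tobed(q,w):
    c,s=np.cos(q[2]),np.sin(q[2]); d=w[:2]-q[:2]; return np.array([c*d[0]+s*d[1],-s*d[0]+c*d[1]])
def res(q):
    o=[]
    for n,x,pts in Ls:
        for u,v in pts: o.append((tobed(q,onz(M[n],u,v,q[3]+.075))[0]-x)*1e3)
    a=[tobed(q,onz(M["w3"],u,65,q[3]+.075))[1] for u in(4.9,324.6)]; o.append((a[0]+a[1])/2*1e3)
    return o
s=least_squares(res,[.52,.15,np.radians(9),.009]); q=s.x
if __name__=="__main__":
    print(q[:2],np.degrees(q[2]),"h",q[3]);print(np.round(s.fun,2))
    J=np.linalg.inv(s.jac.T@s.jac);print("sd/px-ish mm",np.sqrt(np.diag(J))*.5)
    for n,u,v in(("w3",4.9,65),("w3",324.6,65),("w3",1,65),("w3",328.2,65),("w3",56,270),("w3",53,270)): print(u,tobed(q,onz(M[n],u,v,q[3]+.075))*1e3)
    print("rollers y",[tobed(q,onz(M["w3"],u,v,q[3]+.065+.006))*1e3 for u,v in((172.2,100),(186.2,240))])
    print("empty",toworld(q,[0,-.08,.065]),"far floor",toworld(q,[.0895,-.08,.065]))
E
python3 fit.py
```

```text
[0.52341452 0.15330663] 8.919161256009117 h 0.01403177321523061
[ 0.3   0.09 -0.28 -0.42  0.23  0.15 -0.07 -0.27  0.19  0.43  0.58 -0.61
 -0.32 -0.  ]
sd/px-ish mm [0.00020885 0.00055407 0.00239242 0.00049572]
4.9 [ 89.06594787 125.16136337]
324.6 [  88.78761981 -125.16136337]
1 [ 89.06934268 128.21459224]
328.2 [  88.78448523 -127.98054449]
56 [-89.62676471 125.24712992]
53 [-89.62327588 128.12093811]
rollers y [array([63.45158443, -1.54596575]), array([-60.46853009,  -1.0436402 ])]
empty [0.53581778 0.07427398 0.07903177] far floor [0.62423555 0.08815013 0.07903177]
```

```bash
cat > plan.py <<'E'
import sys
from fit import *
E0=toworld(q,[0,-.08,.065]); ps=q[2]
Rb=np.array([[np.cos(ps),-np.sin(ps),0],[np.sin(ps),np.cos(ps),0],[0,0,1]])
G=np.array([0,-.0004,-.0141])   # roller centre in tool
def pose(th,c,tx,tz,ty=0,e=E0):
    t=np.radians(th); X=np.array([np.cos(t),0,-np.sin(t)]);Z=np.array([-np.sin(t),0,-np.cos(t)])
    R=Rb@np.stack([X,np.cross(Z,X),Z],1)
    tip=e+Rb@np.array([tx,ty,tz])*1e-3
    return tip-R@(G+[(99-c)*1e-3,0,0]),R
def cur():
    s=r.state();R=np.array(s['ee_rot']);tip=Rb.T@(s['tcp_pos']+R@(G+[.099,0,0])-E0)*1e3
    F=Rb.T@np.array(s['force']);X=Rb.T@R[:,0]
    print("free tip rel E mm",np.round(tip,2),"tilt",round(np.degrees(np.arcsin(-X[2])),2),"yaw",round(np.degrees(np.arctan2(X[1],X[0])),2),"F bed",np.round(F,1),"T",np.round(s['wrist_torque'],2),"gap",round(s['finger_gap'],4),round(s['grip_force'],1),"t",round(s['time'],2))
if __name__=="__main__":
    cur()
    for a in sys.argv[1:]:
        v=[float(x) for x in a.split(',')]; d,w=delta(*pose(*v)); print(a,d,w)
E
python3 plan.py 13,0,77.5,45 13,0,77.5,15 13,0,77.5,1.8
```

```text
free tip rel E mm [ 73.59 -12.42 132.84] tilt 0.1 yaw 0.02 F bed [-0.4  0.6 -3.5] T [ 0.03  0.03 -0.  ] gap 0.0307 50.8 t 5.08
13,0,77.5,45 [ 0.0137 -0.05    0.2615] [ 0.0004 -0.1501  0.0002]
13,0,77.5,15 [ 0.0139 -0.05    0.3815] [ 0.0004 -0.1501  0.0002]
13,0,77.5,1.8 [ 0.014  -0.0501  0.4343] [ 0.0004 -0.1501  0.0002]
```

```bash
python3 -m creep '[[-1,0.014,-0.05,0.05,0,-0.07,0],[-1,0.014,-0.05,0.13,0,-0.12,0],[-1,0.014,-0.05,0.2,0,-0.15,0],[-1,0.014,-0.05,0.25,0,-0.15,0],[-1,0.014,-0.05,0.261,0,-0.15,0],[-1,0.014,-0.05,0.261,0,-0.15,0],[-1,0.014,-0.05,0.261,0,-0.15,0],[-1,0.014,-0.05,0.261,0,-0.15,0]]'; python3 plan.py 13,0,77.5,45 13,0,77,15 13,0,77,1.8;  python3 - <<'E'
from h import *
save("wrist","w4.png")
E
```

```text
time: 5.75
tcp_pos: [0.5157, 0.0712, 0.1348]
ee_rot: [[0.964, 0.156, -0.217], [0.152, -0.988, -0.035], [-0.22, 0.001, -0.975]]
force: [0.6, -0.0, -4.0]
finger_gap: 0.0305
grip_force: 50.8
free tip rel E mm [79.29  0.54 47.69] tilt 12.72 yaw 0.05 F bed [ 0.6 -0.1 -4. ] T [ 0.04 -0.36 -0.01] gap 0.0305 50.8 t 5.75
13,0,77.5,45 [-0.0049  0.0018  0.0102] [ 0.0005 -0.0032  0.0005]
13,0,77,15 [0.0196 0.0017 0.1276] [ 0.0005 -0.0032  0.0005]
13,0,77,1.8 [0.0312 0.0017 0.1791] [ 0.0005 -0.0032  0.0005]
```

View pics/w4.png

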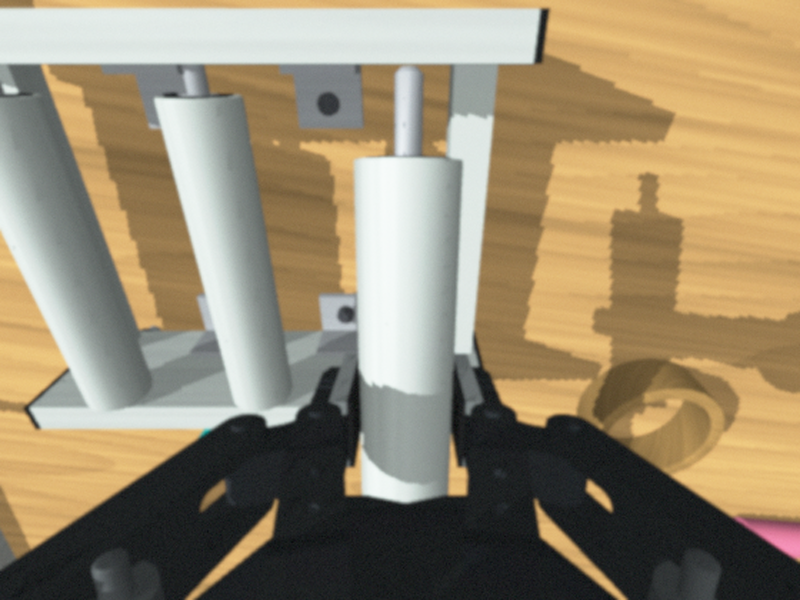

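The tilted view shows the pin tip at (408,68) just inside the far rail's inner edge (row 65), with the place empty below it. The tie bar is to the right at x≈470. I'll lower it.

```bash
python3 -m creep '[[-1,0.0,0.002,0.03,0,-0.002,0],[-1,0.005,0.002,0.07,0,-0.002,0],[-1,0.012,0.002,0.1,0,-0.002,0],[-1,0.016,0.002,0.12,0,-0.002,0],[-1,0.018,0.002,0.125,0,-0.002,0],[-1,0.018,0.002,0.125,0,-0.002,0]]' >/dev/null; python3 plan.py 13,0,77,15 13,0,76.5,1.8; python3 plan.py >/dev/null
```

```text
free tip rel E mm [75.82  0.24 13.12] tilt 13.16 yaw 0.07 F bed [ 0.2 -0.3 -3.7] T [ 0.02 -0.39 -0.04] gap 0.0306 50.8 t 6.3
13,0,77,15 [ 0.003   0.0005 -0.0073] [0.0002 0.0018 0.0008]
13,0,76.5,1.8 [0.0131 0.0005 0.0446] [0.0002 0.0018 0.0008]
```

```bash
python3 -m creep '[[-1,0.006,0,0.015,0,0.001,0],[-1,0.01,0,0.03,0,0.001,0],[-1,0.013,0,0.042,0,0.001,0],[-1,0.013,0,0.045,0,0.001,0],[-1,0.013,0,0.045,0,0.001,0]]' >/dev/null; python3 plan.py 13,0,76.5,1.8 13,0,81.5,0.65 13,0,85.5,-0.3 13,0,89.5,-1.2;python3 - <<'E'
from h import *
s0=save("scene","s5.png",(265,140,405,250),5.7); save("wrist","w5.png")
E
```

```text
free tip rel E mm [76.71  0.22  2.22] tilt 13.02 yaw 0.07 F bed [ 0.3 -0.8 -3.7] T [ 0.08 -0.35  0.01] gap 0.0304 50.8 t 6.72
13,0,76.5,1.8 [-0.0004  0.0004  0.002 ] [0.0003 0.0002 0.0008]
13,0,81.5,0.65 [0.0201 0.0004 0.0019] [0.0003 0.0002 0.0008]
13,0,85.5,-0.3 [0.0365 0.0004 0.002 ] [0.0003 0.0002 0.0008]
13,0,89.5,-1.2 [0.0529 0.0004 0.0019] [0.0003 0.0002 0.0008]
```

View pics/s5.png

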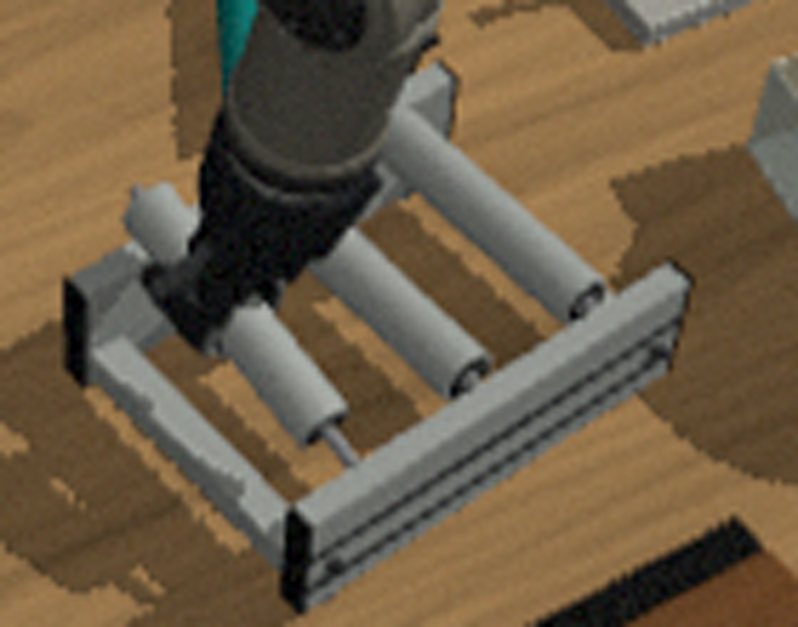

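The scene crop shows the tilted roller, with its long pin at (345,450) behind the far rail and the short end up over the near rail. Now I'll push in gently.

```bash
for i in 1; do python3 -m creep '[[-1,0.01,0,0.002,0,0,0],[-1,0.018,0,0.002,0,0,0],[-1,0.024,0,0.002,0,0,0],[-1,0.028,0,0.002,0,0,0],[-1,0.028,0,0.002,0,0,0]]' >/dev/null; done; python3 plan.py 13,0,83.5,0.2 13,0,86.5,-0.5 13,0,89.5,-1.2
```

```text
free tip rel E mm [84.04  0.27  0.53] tilt 12.96 yaw 0.07 F bed [ 1.1  0.9 -4.3] T [-0.   -0.42  0.04] gap 0.0307 50.8 t 7.23
13,0,83.5,0.2 [-0.0019  0.0006  0.0015] [ 0.0002 -0.0005  0.0008]
13,0,86.5,-0.5 [0.0105 0.0006 0.0015] [ 0.0002 -0.0005  0.0008]
13,0,89.5,-1.2 [0.0228 0.0006 0.0016] [ 0.0002 -0.0005  0.0008]
```

```bash
python3 -m creep '[[-1,0.004,0,0.0015,0,0,0],[-1,0.008,0,0.0015,0,0,0],[-1,0.012,0,0.0015,0,0,0],[-1,0.012,0,0.0015,0,0,0]]' >/dev/null;python3 plan.py;python3 -m creep '[[-1,0.004,0,0,0,0,0],[-1,0.008,0,0,0,0,0],[-1,0.01,0,0,0,0,0],[-1,0.01,0,0,0,0,0]]' >/dev/null;  python3 plan.py
```

```text
free tip rel E mm [86.77  0.28 -0.48] tilt 12.96 yaw 0.07 F bed [ 0.2  0.3 -2.9] T [ 0.02 -0.39 -0.01] gap 0.0301 50.8 t 7.57
free tip rel E mm [88.3   0.25 -1.34] tilt 13.07 yaw 0.07 F bed [-1.9 -0.1 -3.3] T [0.01 0.04 0.07] gap 0.0301 50.8 t 7.9
```

```bash
python3 -m creep '[[-1,0.004,0,0,0,0,0],[-1,0.008,0,0,0,0,0],[-1,0.012,0,0,0,0,0],[-1,0.012,0,0,0,0,0]]' >/dev/null;python3 plan.py;python3 -m creep '[[-1,0.004,0,0,0,0,0],[-1,0.008,0,0,0,0,0],[-1,0.012,0,0,0,0,0],[-1,0.012,0,0,0,0,0]]' >/dev/null;  python3 plan.py
```

```text
free tip rel E mm [91.24  0.2  -2.1 ] tilt 13.08 yaw 0.06 F bed [-3.9  0.  -2.3] T [-0.05  0.45  0.02] gap 0.0306 50.9 t 8.23
free tip rel E mm [94.32  0.2  -2.74] tilt 13.06 yaw 0.06 F bed [-4.6 -1.1 -1.3] T [-0.16  0.68 -0.  ] gap 0.0302 50.9 t 8.57
```

```bash
python3 plan.py 13,12,89.2,-1 10,13,89.2,-0.8 7,13.7,89.2,-0.6 3,14.2,89.2,-.3
```

```text
free tip rel E mm [94.32  0.2  -2.74] tilt 13.06 yaw 0.06 F bed [-4.6 -1.1 -1.3] T [-0.16  0.68 -0.  ] gap 0.0302 50.9 t 8.57
13,12,89.2,-1 [ 0.0265  0.0004 -0.0018] [0.0003 0.0007 0.0007]
10,13,89.2,-0.8 [0.0338 0.0004 0.0153] [0.0003 0.0356 0.0007]
7,13.7,89.2,-0.6 [0.0408 0.0004 0.032 ] [0.0003 0.0705 0.0007]
3,14.2,89.2,-.3 [0.0497 0.0004 0.0535] [0.0002 0.117  0.0007]
```

```bash
python3 -m creep '[[-1,0.005,0,-0.002,0,0,0],[-1,0.01,0,-0.002,0,0,0],[-1,0.015,0,-0.002,0,0,0],[-1,0.015,0,-0.002,0,0,0]]' >/dev/null;python3 plan.py;python3 -m creep '[[-1,0.004,0,0,0,0,0],[-1,0.008,0,0,0,0,0],[-1,0.011,0,0,0,0,0],[-1,0.011,0,0,0,0,0]]' >/dev/null;  python3 plan.py 13,12,89.2,-1 10,13,89.2,-0.8 7,13.7,89.2,-0.6
```

```text
free tip rel E mm [97.45  0.18 -3.31] tilt 13.14 yaw 0.06 F bed [-6.4 -0.1 -0.6] T [-0.14  0.99 -0.03] gap 0.0303 50.9 t 8.9
free tip rel E mm [99.59  0.16 -4.08] tilt 13.2 yaw 0.06 F bed [-7.5 -0.2 -1. ] T [-0.22  1.12 -0.01] gap 0.0304 50.9 t 9.23
13,12,89.2,-1 [ 0.0049  0.0002 -0.0013] [0.0004 0.0024 0.0007]
10,13,89.2,-0.8 [0.0122 0.0002 0.0158] [0.0004 0.0373 0.0007]
7,13.7,89.2,-0.6 [0.0193 0.0002 0.0325] [0.0004 0.0722 0.0007]
```

```bash
python3 - <<'E'
from h import *
im=cams.grab_frame("wrist")[...,::-1]; cv2.imwrite("pics/raw_w6.png",im)
for n in("w3","w4","w5","w6"):
    g=cv2.cvtColor(cv2.imread(f"pics/raw_{n}.png"),cv2.COLOR_BGR2GRAY).astype(int)
    print(n,g[104:118,265].tolist(),g[104:118,308].tolist(), g[170,246:254].tolist(),g[170,314:326].tolist())
E
```

```text
w3 [112, 117, 128, 126, 128, 147, 199, 230, 238, 238, 239, 239, 237, 237] [162, 162, 159, 166, 167, 155, 144, 155, 165, 168, 166, 165, 166, 166] [175, 180, 185, 194, 205, 214, 218, 225] [134, 130, 130, 123, 119, 116, 113, 113, 116, 113, 114, 115]
w4 [181, 181, 184, 182, 171, 170, 212, 238, 245, 246, 246, 246, 247, 247] [185, 167, 145, 130, 122, 119, 142, 162, 179, 177, 180, 181, 180, 180] [179, 181, 194, 207, 215, 222, 228, 233] [139, 137, 132, 131, 126, 126, 144, 178, 215, 227, 229, 228]
w5 [171, 189, 195, 188, 177, 178, 217, 241, 247, 248, 248, 249, 249, 249] [132, 153, 169, 173, 156, 133, 142, 169, 183, 184, 184, 184, 184, 182] [185, 187, 199, 210, 223, 226, 232, 236] [144, 139, 141, 133, 127, 127, 145, 184, 219, 231, 232, 233]
w6 [186, 147, 123, 122, 120, 138, 189, 231, 243, 245, 245, 245, 246, 246] [193, 156, 131, 118, 111, 102, 119, 151, 171, 179, 177, 179, 180, 180] [170, 173, 183, 201, 215, 221, 227, 231] [137, 135, 134, 129, 124, 124, 134, 169, 208, 223, 228, 228]
```

```bash
python3 -m creep '[[-1,0.004,0,0.005,0,0.012,0],[-1,0.008,0,0.011,0,0.025,0],[-1,0.011,0,0.016,0,0.037,0],[-1,0.011,0,0.016,0,0.037,0],[-1,0.011,0,0.016,0,0.037,0]]' >/dev/null;  python3 plan.py 10,13,89.2,-0.8 7,13.7,89.2,-0.6 5.5,14.2,89.2,-.5
```

```text
free tip rel E mm [100.68   0.18  -3.45] tilt 10.11 yaw 0.07 F bed [-7.7  0.  -2. ] T [-0.24  1.33  0.02] gap 0.0308 50.9 t 9.7
10,13,89.2,-0.8 [ 0.005   0.0002 -0.0017] [0.0005 0.0013 0.0008]
7,13.7,89.2,-0.6 [0.0112 0.0002 0.0153] [0.0005 0.0362 0.0008]
5.5,14.2,89.2,-.5 [0.0152 0.0002 0.0235] [0.0005 0.0536 0.0008]
```

```bash
python3 -m creep '[[-1,0.004,0,0.004,0,0.012,0],[-1,0.008,0,0.009,0,0.025,0],[-1,0.011,0,0.014,0,0.036,0],[-1,0.011,0,0.014,0,0.036,0],[-1,0.011,0,0.014,0,0.036,0]]' >/dev/null;  python3 plan.py 7,13.7,89.2,-0.6 5.5,14.2,89.2,-.5 3,14.4,89.2,-.3
```

```text
free tip rel E mm [102.04   0.14  -2.6 ] tilt 7.11 yaw 0.07 F bed [-8.4 -0.4 -3. ] T [-0.16  1.56 -0.02] gap 0.0302 50.8 t 10.12
7,13.7,89.2,-0.6 [ 0.003   0.0001 -0.0009] [0.0005 0.0013 0.0008]
5.5,14.2,89.2,-.5 [0.0065 0.0001 0.0076] [0.0005 0.0188 0.0008]
3,14.4,89.2,-.3 [0.0104 0.0001 0.0214] [0.0005 0.0478 0.0008]
```

```bash
python3 -m creep '[[-1,0.002,0,0,0,0,0],[-1,0.004,0,0,0,0,0],[-1,0.005,0,-0.001,0,0,0],[-1,0.005,0,-0.001,0,0,0]]' >/dev/null;  python3 plan.py 7,14,89.2,-0.6 5.5,14.2,89.2,-.5 3,14.4,89.2,-.3;  python3 - <<'E'
from h import *
save("wrist","w7.png",(0,0,560,420),1)
save("scene","s7.png",(265,140,405,250),5.7)
im=cv2.imread("pics/raw_w7.png");g=cv2.cvtColor(im,cv2.COLOR_BGR2GRAY).astype(int);print(g[104:118,265].tolist())
E
```

```text
free tip rel E mm [103.06   0.14  -2.74] tilt 7.17 yaw 0.07 F bed [-8.5  0.5 -2.3] T [-0.27  1.69  0.02] gap 0.0299 50.8 t 10.45
7,14,89.2,-0.6 [ 0.0001  0.     -0.0005] [0.0005 0.002  0.0008]
5.5,14.2,89.2,-.5 [0.0025 0.     0.0079] [0.0005 0.0195 0.0008]
3,14.4,89.2,-.3 [0.0064 0.     0.0217] [0.0005 0.0486 0.0008]
[225, 226, 225, 224, 222, 218, 224, 235, 242, 242, 244, 243, 243, 242]
```

View pics/s7.png

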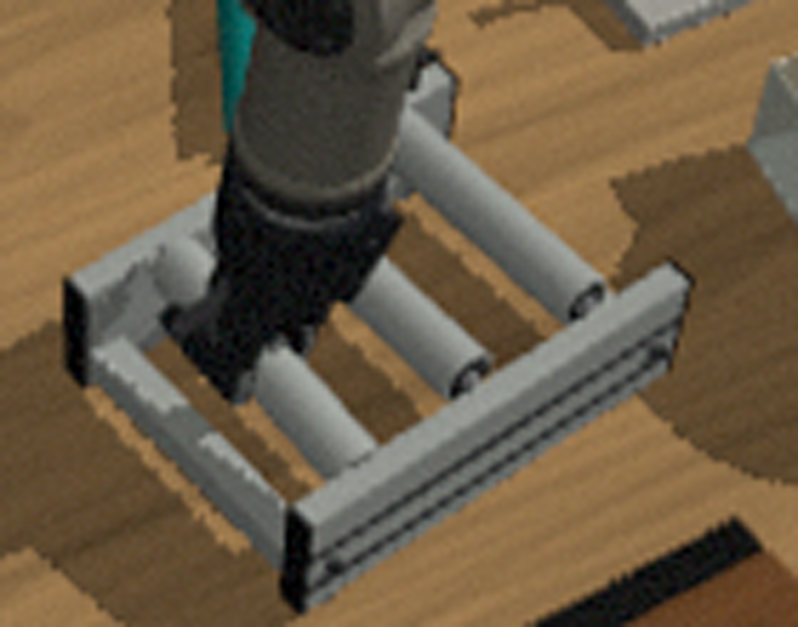

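The crop shows the long pin hidden in the far rail and the tube end close to it at (365,455). The near end is still up at the near rail (175,250). I'll swing it down in steps.

```bash
python3 -m creep '[[-1,0.002,0,0.004,0,0.01,0],[-1,0.003,0,0.008,0,0.019,0],[-1,0.0035,0,0.008,0,0.019,0],[-1,0.0035,0,0.008,0,0.019,0]]' >/dev/null;  python3 plan.py ; python3 -m creep '[[-1,0.001,0,0.005,0,0.01,0],[-1,0.002,0,0.009,0,0.019,0],[-1,0.0025,0,0.009,0,0.019,0],[-1,0.0025,0,0.009,0,0.019,0]]' >/dev/null;  python3 plan.py 3,14.4,89.2,-.3 1.5,14.5,89.2,-0.1 0,14.5,89.2,0
```

```text
free tip rel E mm [103.31   0.15  -2.16] tilt 5.55 yaw 0.07 F bed [-8.6 -0.1 -2.8] T [-0.26  1.79 -0.  ] gap 0.0304 50.8 t 10.88
free tip rel E mm [103.39   0.15  -1.79] tilt 3.94 yaw 0.07 F bed [-9.2 -0.2 -3. ] T [-0.27  1.77  0.02] gap 0.0306 50.8 t 11.22
3,14.4,89.2,-.3 [0.0015 0.0001 0.0035] [0.0005 0.0109 0.0009]
1.5,14.5,89.2,-0.1 [0.0036 0.     0.0115] [0.0005 0.0284 0.0009]
0,14.5,89.2,0 [0.0055 0.     0.0198] [0.0005 0.0458 0.0009]
```

```bash
python3 -m creep '[[-1,0.002,0,0.004,0,0.012,0],[-1,0.003,0,0.008,0,0.022,0],[-1,0.003,0,0.01,0,0.026,0],[-1,0.003,0,0.01,0,0.026,0]]' >/dev/null;  python3 plan.py 1.5,14.5,89.2,-0.1 0,14.5,89.2,0
```

```text
free tip rel E mm [ 1.03e+02  1.00e-01 -9.70e-01] tilt 1.75 yaw 0.07 F bed [-8.2 -0.4 -4.4] T [-0.25  1.85  0.  ] gap 0.0302 50.7 t 11.55
1.5,14.5,89.2,-0.1 [ 0.003  -0.0001 -0.0003] [0.0005 0.003  0.0008]
0,14.5,89.2,0 [ 0.0046 -0.0001  0.0081] [0.0005 0.0204 0.0008]
```

```bash
python3 -m creep '[[-1,0.001,0,0.003,0,0.008,0],[-1,0.002,0,0.006,0,0.015,0],[-1,0.003,0,0.008,0,0.02,0],[-1,0.003,0,0.008,0,0.02,0]]' >/dev/null;  python3 plan.py 0,14.5,89.2,0 0,10,89.2,0 0,5,89.2,0;  python3 - <<'E'
from h import *
save("scene","s8.png",(265,140,405,250),5.7)
E
```

```text
free tip rel E mm [103.05   0.12  -0.34] tilt 0.07 yaw 0.07 F bed [-8.5  0.  -5.5] T [-0.34  1.95 -0.06] gap 0.0304 50.7 t 11.88
0,14.5,89.2,0 [ 0.0027 -0.0001 -0.0008] [0.0005 0.0009 0.0009]
0,10,89.2,0 [-0.0153 -0.0001 -0.0008] [0.0005 0.0009 0.0009]
0,5,89.2,0 [-0.0353 -0.0001 -0.0008] [0.0005 0.0009 0.0009]
```

View pics/s8.png

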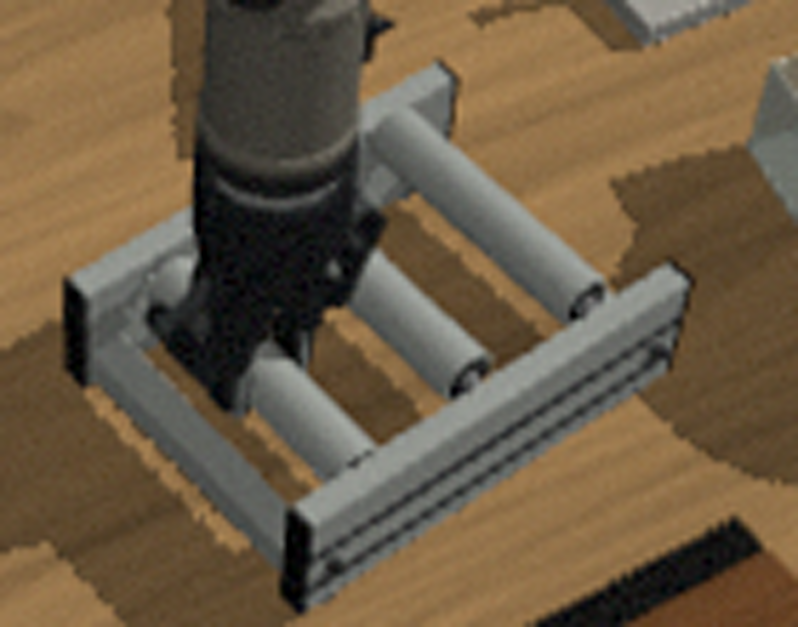

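Level and inside both rails, with no sign of hard contact. The extra −2 N in z suggests the pin bears on the top of its recess, so I'll ease down before sliding.

```bash
python3 -m creep '[[-1,0.001,0,0.002,0,0,0],[-1,0.001,0,0.004,0,0,0],[-1,0.001,0,0.005,0,0,0],[-1,0.001,0,0.005,0,0,0]]' >/dev/null;  python3 plan.py; python3 -m creep '[[-1,0,0,0.002,0,0,0],[-1,0,0,0.004,0,0,0],[-1,0,0,0.004,0,0,0]]' >/dev/null;  python3 plan.py
```

```text
free tip rel E mm [ 1.0397e+02  8.0000e-02 -1.1800e+00] tilt 0.03 yaw 0.07 F bed [-8.9  0.5 -4.5] T [-0.25  1.96  0.02] gap 0.0304 50.7 t 12.27
free tip rel E mm [ 1.0426e+02  1.0000e-01 -1.9100e+00] tilt -0.01 yaw 0.07 F bed [-9.2  0.2 -2.3] T [-0.3   1.86  0.02] gap 0.0303 50.8 t 12.52
```

```bash
python3 -m creep '[[-1,-0.004,0,-0.001,0,0,0],[-1,-0.008,0,-0.002,0,0,0],[-1,-0.011,0,-0.002,0,0,0],[-1,-0.011,0,-0.002,0,0,0]]' >/dev/null;  python3 plan.py; python3 -m creep '[[-1,-0.004,0,0,0,0,0],[-1,-0.008,0,0,0,0,0],[-1,-0.01,0,0,0,0,0],[-1,-0.01,0,0,0,0,0]]' >/dev/null;  python3 plan.py
```

```text
free tip rel E mm [101.76   0.14  -1.26] tilt -0.05 yaw 0.07 F bed [-8.6  0.5 -3.3] T [-0.31  1.69 -0.01] gap 0.0303 50.8 t 12.85
free tip rel E mm [99.73  0.14 -1.04] tilt -0.11 yaw 0.07 F bed [-7.7  0.5 -2.7] T [-0.21  1.6   0.01] gap 0.0303 50.8 t 13.18
```

```bash
python3 -m creep '[[-1,-0.004,0,0,0,0,0],[-1,-0.008,0,0,0,0,0],[-1,-0.01,0,0,0,0,0],[-1,-0.01,0,0,0,0,0]]' >/dev/null;  python3 plan.py; python3 -m creep '[[-1,-0.003,0,0,0,0,0],[-1,-0.006,0,0,0,0,0],[-1,-0.008,0,0,0,0,0],[-1,-0.008,0,0,0,0,0]]' >/dev/null;  python3 plan.py
```

```text
free tip rel E mm [97.71  0.18 -0.79] tilt -0.17 yaw 0.07 F bed [-6.3  0.7 -3.3] T [-0.26  1.43 -0.04] gap 0.0308 50.8 t 13.52
free tip rel E mm [96.12  0.18 -0.61] tilt -0.22 yaw 0.07 F bed [-5.6  0.  -4. ] T [-0.23  1.32  0.02] gap 0.0307 50.8 t 13.85
```

```bash
python3 -m creep '[[-1,-0.003,0,0.001,0,0,0],[-1,-0.006,0,0.003,0,0,0],[-1,-0.007,0,0.004,0,0,0],[-1,-0.007,0,0.004,0,0,0]]' 50 >/dev/null;  python3 plan.py
```

```text
free tip rel E mm [95.01  0.2  -1.2 ] tilt -0.3 yaw 0.07 F bed [-4.8 -0.2 -4.5] T [-0.19  1.14 -0.04] gap 0.0304 50.8 t 14.18
```

```bash
python3 -m creep '[[-1,-0.002,0,0.001,0,0,0],[-1,-0.003,0,0.001,0,0,0],[-1,-0.003,0,0.001,0,0,0]]' 20 >/dev/null;  python3 plan.py; python3 -m creep '[[-0.15,0,0,0,0,0,0],[-0.1,0,0,0,0,0,0],[0.0,0,0,0,0,0,0],[0.1,0,0,0,0,0,0],[0.1,0,0,0,0,0,0],[0.1,0,0,0,0,0,0]]' >/dev/null;  python3 plan.py
```

```text
free tip rel E mm [94.58  0.21 -1.2 ] tilt -0.33 yaw 0.07 F bed [-5.9 -0.1 -3.1] T [-0.16  1.16 -0.04] gap 0.0305 50.8 t 14.43
free tip rel E mm [96.75  0.29  0.28] tilt -0.6 yaw 0.07 F bed [-0.1  0.3 -0.6] T [0.01 0.01 0.01] gap 0.0471 0.0 t 14.93
```

```bash
python3 -m creep '[[0.1,0,0,-0.04,0,0,0],[0.1,0,0,-0.12,0,0,0],[0.1,0,0,-0.24,0,0,0],[0.1,0,0,-0.38,0,0,0],[0.1,0,0,-0.52,0,0,0],[0.1,0,0,-0.6,0,0,0],[0.1,0,0,-0.6,0,0,0],[0.1,0,0,-0.6,0,0,0]]'; python3 - <<'E'
from h import *
save("wrist","w9.png")
a=cv2.imread("pics/w9.png"); save("scene","s9.png",(265,140,405,250),4)
b=cv2.imread("pics/s9.png");a=cv2.resize(a[0:450,:],(560,315));o=np.zeros((600,800,3),np.uint8)
o[:315,:560]=a; b=b[80:360,:]; o[318:318+b.shape[0],:560]=b; cv2.imwrite("pics/c9.png",o)
E
```

```text
time: 15.6
tcp_pos: [0.5326, 0.0736, 0.2158]
ee_rot: [[0.988, 0.156, 0.013], [0.156, -0.988, 0.002], [0.013, 0.0, -1.0]]
force: [0.1, -0.6, -0.4]
finger_gap: 0.0469
grip_force: 0.0
```

View pics/c9.png

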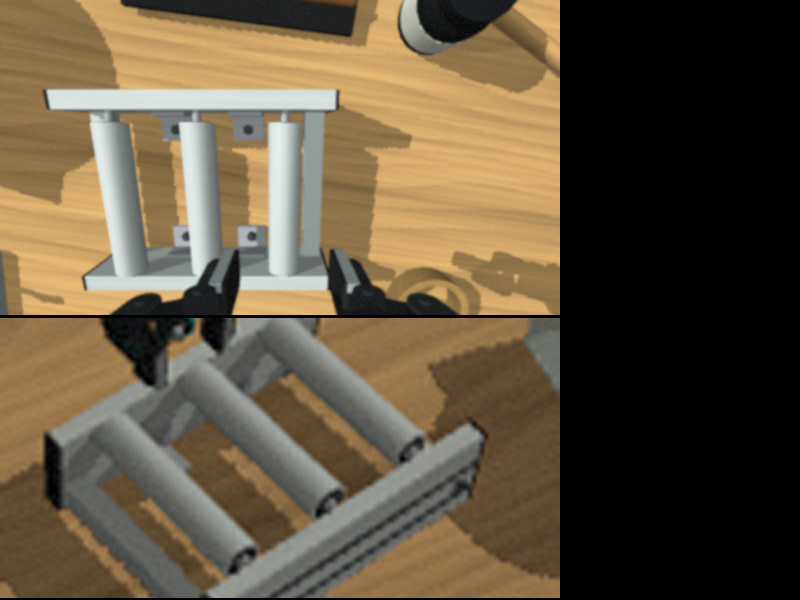

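The roller sits in line with its neighbours: its tube's far end is at (283,122), level with theirs, and it is the same height in the scene crop. The gripper is clear.

```bash
python3 -c "
from plant import job
print(job.finish_job())"
```

```text
the job is handed in; nothing more can be done
None
```

The loose roller is fitted in the empty place: long sprung pin in the far rail, short pin in the near rail. It lies level with its neighbours in the last pictures; the gripper let go and moved clear, and I handed the job in at about 16 s on the robot's clock.

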